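# Pack the gift carton and leave the open rejects

## Task

Pack the gift carton: stand each of the four closed goods (the round tin, the lidded jar, the square box and the long box) upright in the pocket cut to its own shape and size, flat on the carton's floor, without tipping any of them over on the way. The jar without a lid and the box without a lid are rejects: leave them standing where they are.

Things in the scene. Friction and masses are not known exactly. Their poses are not given: they have to be found in the camera images.
- tin: Plain aluminium round tin with its flat lid on, 54 mm diameter (lid; body 53 mm), 50 mm tall, about 0.12 kg. Origin: centre of its underside; z up. Stands loose and upright on the bench; goods and rejects stand 100 mm or more apart (centres), in changing places.
- jar: White ceramic jar with its brass-coloured lid on, 40 mm diameter, 60 mm tall, straight-sided, about 0.14 kg. Origin: centre of its underside; z up. Stands loose and upright on the bench; goods and rejects stand 100 mm or more apart (centres), in changing places.
- square_box: Closed kraft cardboard box, square, 46 x 46 mm (lid, from 34 mm up; body below it 44.6 mm), 50 mm tall, a narrow white paper band over its flat top, about 0.07 kg. x and y along its sides. Origin: centre of its underside; z up. Stands loose and upright on the bench; goods and rejects stand 100 mm or more apart (centres), in changing places.
- long_box: Closed oblong kraft cardboard box, 68 mm long (x) by 34 mm wide (y), 46 mm tall, a narrow white paper band across its flat top, about 0.08 kg. Origin: centre of its underside; z up. Stands loose and upright on the bench; goods and rejects stand 100 mm or more apart (centres), in changing places.
- open_jar: Reject: the same white ceramic jar without its lid, open and empty, 40 mm diameter, 54 mm tall, its hollow mouth seen from above. Origin: centre of its underside; z up. Stands loose and upright on the bench; goods and rejects stand 100 mm or more apart (centres), in changing places.
- open_box: Reject: square kraft box without its lid, open and empty, 46 x 46 mm, 42 mm tall, hollow seen from above. Origin: centre of its underside; z up. Stands loose and upright on the bench; goods and rejects stand 100 mm or more apart (centres), in changing places.
- insert_tin: White card insert, 92 x 92 x 18 mm, with a large round pocket (68 mm diameter, for the tin) cut straight through to the brown carton floor. Fixed in a shallow kraft carton (196 mm square, rim 24 mm above the table) holding the four inserts 2 x 2, 93 mm centre to centre, in changing order. Origin: centre of the pocket's floor, 4 mm above the table; z up, x and y along the insert's sides.
- insert_jar: White card insert, 92 x 92 x 18 mm, with a small round pocket (54 mm diameter, for the jar) cut straight through to the brown carton floor. Fixed in a shallow kraft carton (196 mm square, rim 24 mm above the table) holding the four inserts 2 x 2, 93 mm centre to centre, in changing order. Origin: centre of the pocket's floor, 4 mm above the table; z up, x and y along the insert's sides.
- insert_square: White card insert, 92 x 92 x 18 mm, with a square pocket (60 x 60 mm, for the square box) cut straight through to the brown carton floor. Fixed in a shallow kraft carton (196 mm square, rim 24 mm above the table) holding the four inserts 2 x 2, 93 mm centre to centre, in changing order. Origin: centre of the pocket's floor, 4 mm above the table; z up, x and y along the insert's sides.
- insert_long: White card insert, 92 x 92 x 18 mm, with an oblong pocket (82 mm in x, 48 mm in y, for the long box) cut straight through to the brown carton floor. Fixed in a shallow kraft carton (196 mm square, rim 24 mm above the table) holding the four inserts 2 x 2, 93 mm centre to centre, in changing order. Origin: centre of the pocket's floor, 4 mm above the table; z up, x and y along the insert's sides.
There are look-alikes about, which are no part of the job. Leave any pink look-alike of the insert_square alone.

How it is judged:
By the outcome, as a careful person would: the job done as asked, in the order asked, and still so for the second after the job is handed in, with the robot touching nothing.
It also fails if it takes over 112 s, if anything falls off the work surface, if the arm or the gripper's body presses on something with over 40 N, if the wrist force passes 120 N, or if a joint passes its speed limit or range.

## Robot

A 6-joint arm with a two-finger parallel gripper is mounted at the origin on the work surface. World frame = base frame: x ahead of the robot, y to its left, z up, the work surface at z = 0. Lengths are in m, angles in rad, forces in N, time in s.
With the tool pointing down it reaches from about 0.35 to 0.85 m from the base axis. Payload 8.1 kg.
Tool frame: the origin (TCP) lies at the very end of the fingers, on their centre line; the grasp point (between the pads) lies 19 mm behind it (robot.pinch_z is the distance from the TCP to the grasp point, in m); x points along the fingers, z is the direction in which the jaws open and shut, and the axes are right-handed (so a half turn about x gives the same grasp; the last joint's range is limited). The gripper opens to 93 mm and grips with 3 to 60 N. Pads are 15 mm wide; open, the fingers measure 128 mm over their backs; the gripper's body (75 mm by 188 mm) begins 65 mm behind the grasp point.
Start: joints at [1.157, 0.13, 1.488, -0, 1.523, -0.085], TCP at [0.194, 0.568, 0.219] pointing down, gripper open.
Joint ranges: [-2.96, 2.96], [-0.89, 2.26], [0.02, 2.5], [-1.34, 4.48], [0, 2.73], [-2.66, 2.66]. Speed limits (rad/s): [2.39, 2.39, 2.79, 3.14, 3.14, 3.14].

## Interface

Orientations are given as a rotation vector (axis times angle).
In Python, from plant import robot, optics, ticket gives the robot as it stands.
- The arm moves only by the tool jog_arm, never from a script. Its argument "targets" is a list of rows, each a list of 7 numbers: the shift along the tool's x, y, z in cm, then the turn, a rotation vector about the tool's x, y, z in degrees, then the closure, from 0 (fully open) to 1 (shut). In form: [[dx, dy, dz, ax, ay, az, grip], ...]. A call has 1 to 5 rows; each row is the pose to reach, as a shift and turn from the pose measured when the call began, along the tool's axes at that moment; what a row does not reach only later rows make up. A row lasts 1/8 s, in which the tool goes at most 62.5 mm and 10.7 degrees, less where a joint would pass 70% of its speed; a pose out of reach is approached as far as the arm can. A call with a gripper value outside its range is refused whole. The fingers move at their own pace and stop on an object; "squeeze" is the grip in N (left out, the last holds). Time passes only in rows, so rows that repeat a pose let the fingers close. It gives the time, the measured TCP pose, the force and the opening at its end, in the units of the state.
- robot.read_state(): the state, without advancing time (a new reading comes with each control period).
- optics.read_camera(name): name is "scene" or "top" or "wrist"; returns a dict with "frame" (420x560x3 uint8, red, green, blue), "vertical_fov" (degrees; the focal length in pixels is half the picture's height over the tangent of half this angle, whatever the lens; pixels are square), "cx", "cy" (the principal point, pixels), "R" (3x3) and "t" (3): a world point X has camera coordinates R X + t. Camera axes: x right, y down, z forward; pixel columns grow to the right and rows downward; lengths in m; the calibration is good to about 2 mm. A picture is of the moment at which its call begins. There is no depth.
- ticket.close_job(): hands the job in, once; it reports no verdict.
The state is a dict: "t": time; "q": joint angles; "dq": joint speeds; "joint_torque": joint torques, N m; "tool_pos": TCP position; "orientation": TCP orientation; "force": force on the tool from outside, world axes, zero at the start; "wrist_torque": the same for the moment, N m; "opening": finger opening in m.
Only numpy, scipy, OpenCV 4.12 (cv2) and the standard library are available. Lean on these libraries where they do the work, as an engineer would, in place of code of your own. Each camera call takes 0.05 s, during which the arm holds its last target.

## Working session

There is one attempt and no reset: what is moved stays moved. The work goes in short steps, Python scripts to look and compute and a tool call to move; the robot and the scene stay as the last step left them, time stands still between calls to the robot, and variables do not carry over. Pictures are saved under pics/ and viewed, and the job is handed in when it is done.

Besides the shell and the picture viewer there is one more tool, called after "Call:" as name(argument=value, ...) on one line, values as JSON. jog_arm: Moves the arm, as the interface text tells. Its arguments: {"type":"object","properties":{"targets":{"type":"array"},"squeeze":{"type":"number"}},"required":["targets"]}

```bash
mkdir -p pics; ls; python3 - <<'E'
from plant import robot, optics, ticket
import cv2
s=robot.read_state(); print(s)
for n in ("scene","top","wrist"):
    c=optics.read_camera(n); cv2.imwrite(f"pics/{n}0.png",c["frame"][:,:,::-1])
    print(n,c["vertical_fov"],c["cx"],c["cy"],c["R"],c["t"], [k for k in c])
E
```

```text
pics
{'t': 0.0, 'q': array([ 1.15658827e+00,  1.31155421e-01,  1.48929275e+00, -2.74393554e-05,
        1.52300378e+00, -8.53962190e-02]), 'dq': array([ 0.00088102, -0.00400917,  0.0008306 , -0.00257924, -0.00023778,
        0.00054203]), 'joint_torque': array([-2.02860106e-04, -5.59889138e+01, -4.91727233e+01,  7.67085934e-02,
        3.63803166e-02, -1.70477392e-04]), 'tool_pos': array([0.19350328, 0.56732721, 0.21758349]), 'orientation': array([-0.9646867 ,  1.34862763,  0.9630757 ]), 'force': array([-0.93002958,  0.36876142, -0.00619905]), 'wrist_torque': array([-0.00379704,  0.0220881 ,  0.02180894]), 'opening': 0.0929885807829001}
scene 52.93348979066105 280.7440506374566 205.5264095252381 [[-0.69492637  0.71897959  0.01206982]
 [ 0.41449408  0.4142304  -0.81031342]
 [-0.5875985  -0.55810529 -0.58587242]] [ 0.29134869 -0.18880928  1.31998901] ['frame', 'vertical_fov', 'cx', 'cy', 'R', 't']
top 50.950230358021656 283.3485949985056 209.81094421149325 [[ 0.02759791 -0.99959723 -0.00661318]
 [-0.99229906 -0.02659606 -0.12097617]
 [ 0.12075156  0.00990095 -0.99263338]] [0.04105389 0.45921138 1.07729435] ['frame', 'vertical_fov', 'cx', 'cy', 'R', 't']
wrist 59.73247315876574 274.29627060517345 212.11630472216177 [[ 0.32306631  0.9463737  -0.00223119]
 [ 0.9175423  -0.31264478  0.2457018 ]
 [ 0.23182815 -0.08142518 -0.9693429 ]] [-0.59866021 -0.0280841   0.38942574] ['frame', 'vertical_fov', 'cx', 'cy', 'R', 't']
```

View pics/top0.png

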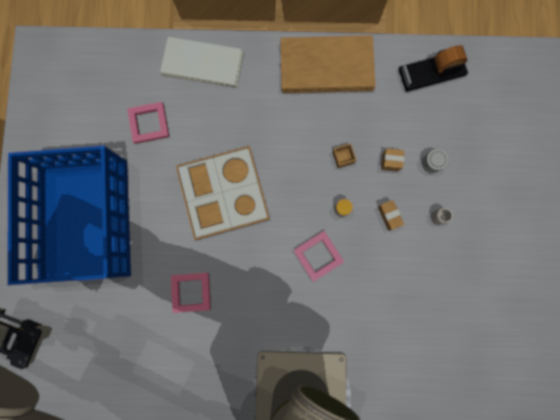

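View pics/scene0.png

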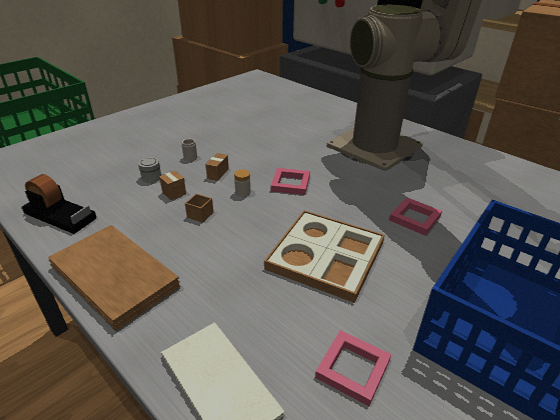

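View pics/wrist0.png

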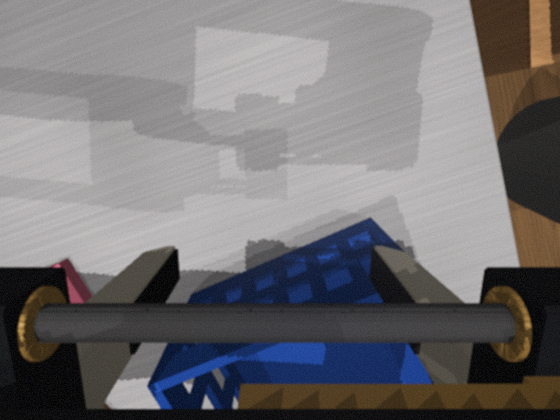

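The top view shows the open box (345,155), a banded box (394,159), the tin (436,160), the jar (345,208), a second banded box (391,215) and the open jar (443,216). The carton is around (223,192). I'll zoom in to tell the boxes and pockets apart.

```bash
python3 - <<'E'
import cv2
im=cv2.imread("pics/top0.png")
a=cv2.resize(im[130:240,320:470],None,fx=5,fy=5,interpolation=cv2.INTER_CUBIC); cv2.imwrite("pics/z1.png",a)
a=cv2.resize(im[140:245,165:285],None,fx=5,fy=5,interpolation=cv2.INTER_CUBIC); cv2.imwrite("pics/z2.png",a)
E
```

```text
(no output)
```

View pics/z1.png

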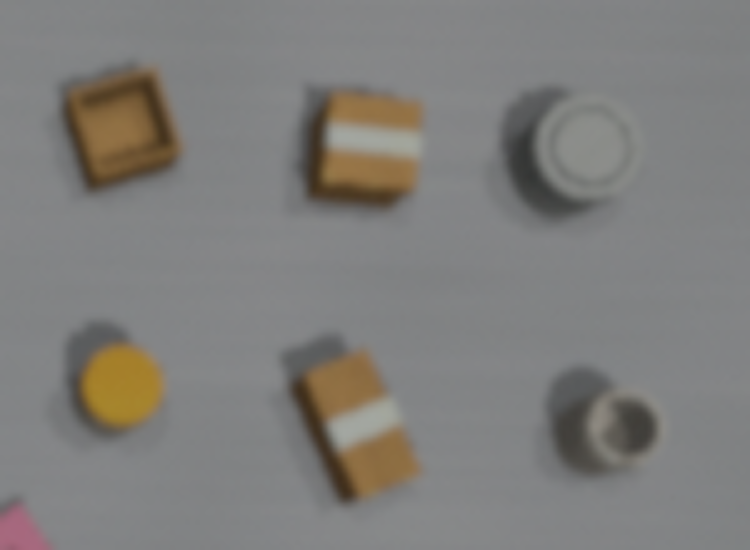

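View pics/z2.png

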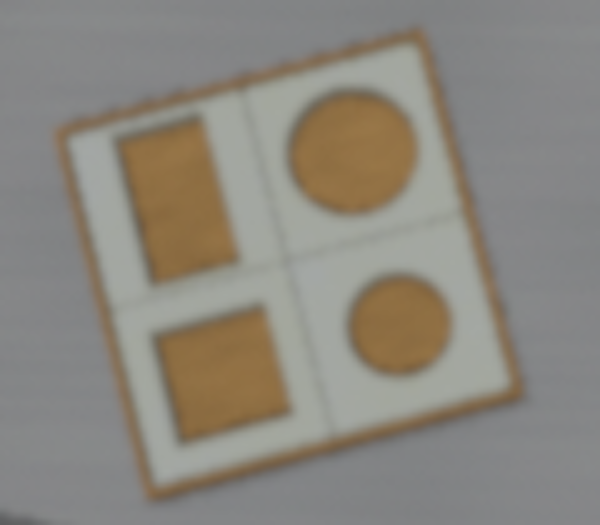

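```bash
cat > h.py <<'E'
import numpy as np, cv2
from plant import robot, optics
from scipy.spatial.transform import Rotation as Rn
def ray(c,uv,z):
    f=c["frame"].shape[0]/2/np.tan(np.radians(c["vertical_fov"]/2))
    uv=np.atleast_2d(uv).astype(float); R,t=np.array(c["R"]),np.array(c["t"])
    d=np.c_[(uv[:,0]-c["cx"])/f,(uv[:,1]-c["cy"])/f,np.ones(len(uv))]@R
    o=-R.T@t
    return (o+d*((z-o[2])/d[:,2])[:,None])[:,:2]
def proj(c,X):
    f=c["frame"].shape[0]/2/np.tan(np.radians(c["vertical_fov"]/2))
    p=np.atleast_2d(X)@np.array(c["R"]).T+np.array(c["t"])
    return np.c_[p[:,0]/p[:,2]*f+c["cx"],p[:,1]/p[:,2]*f+c["cy"]]
def pose():
    s=robot.read_state(); return s["tool_pos"],Rn.from_rotvec(s["orientation"]).as_matrix(),s
E
python3 - <<'E'
from h import *
c=optics.read_camera("top"); im=c["frame"]; hsv=cv2.cvtColor(im,cv2.COLOR_RGB2HSV)
np.set_printoptions(precision=4,suppress=True)
def near(m,x,y,r=25):
    k=np.zeros_like(m); cv2.rectangle(k,(x-r,y-r),(x+r,y+r),255,-1); k&=m
    cs,_=cv2.findContours(k,cv2.RETR_EXTERNAL,cv2.CHAIN_APPROX_NONE)
    return max(cs,key=cv2.contourArea)[:,0]
for (x,y) in [(394,159),(391,215),(345,208),(436,160),(600-270,128)]:
    if y==128: break
    print(x,y, 'hsv', hsv[y-12:y+13:4,x], )
# saturation grid for tin
H,S,V=cv2.split(hsv)
br=((S>90)&(H<25)&(V>95)).astype(np.uint8)*255
lid=((V>135)).astype(np.uint8)*255
out=im[:,:,::-1].copy()
for nm,(x,y),z in [("sq",(394,159),.05),("long",(391,215),.046),("jar",(345,208),.06)]:
    wb=((br>0)|((V>150)&(S<60))).astype(np.uint8)*255
    p=near(wb,x,y); w=ray(c,p,z); r=cv2.minAreaRect((w*1000).astype(np.float32)); print(nm,r)
    cv2.polylines(out,[p.reshape(-1,1,2)],True,(0,255,0))
p=near(((S>60)|(V>120)).astype(np.uint8)*255,223,192,55)
w=ray(c,p,.024); r=cv2.minAreaRect((w*1000).astype(np.float32)); print("carton",r)
cv2.polylines(out,[p.reshape(-1,1,2)],True,(0,255,0))
p=near(br,1000,1000) if 0 else None
print(V[148:174:2,420:452:2])
cv2.imwrite("pics/m.png",cv2.resize(out[120:250,170:470],(780,338),interpolation=cv2.INTER_NEAREST))
E
```

```text
394 159 hsv [[  0   0 125]
 [ 18 134 147]
 [ 18  51 154]
 [ 30  16 159]
 [ 17 134 148]
 [ 18 137 115]
 [ 15  33  94]]
391 215 hsv [[ 17 135 138]
 [ 18 136 141]
 [ 17  74 148]
 [ 47  11 167]
 [ 17  98 145]
 [ 17 136 143]
 [ 17 136 124]]
345 208 hsv [[100   6 119]
 [ 20 172 157]
 [ 21 189 165]
 [ 21 190 165]
 [ 22 185 164]
 [ 16  25 112]
 [105   8 130]]
436 160 hsv [[ 75   4 130]
 [ 45   8 130]
 [ 40   5 141]
 [ 45   7 141]
 [ 50   6 137]
 [ 50   6 128]
 [ 90   5  99]]
sq ((592.0328369140625, -217.79852294921875), (46.428043365478516, 46.7725944519043), 84.93543243408203)
long ((452.50860595703125, -214.25082397460938), (65.86772918701172, 35.56565856933594), 24.0346736907959)
jar ((464.9229736328125, -94.17749786376953), (39.26825714111328, 39.02314376831055), 1.5256824493408203)
carton ((501.93310546875, 209.8605499267578), (282.70843505859375, 282.9969177246094), 1.6655994653701782)
[[134 132 118 112 102  98 105 122 130 132 131 130 130 130 130 130]
 [132 117  99  94  92 101 122 132 134 134 134 135 133 132 132 131]
 [123  96  93  91  91 124 131 129 130 130 127 129 137 134 132 131]
 [112  92  89  79 114 132 125 136 139 141 140 134 130 136 131 131]
 [105  84  73  74 128 122 133 140 141 141 141 139 126 134 133 131]
 [ 99  72  58  81 130 121 139 141 141 140 140 140 133 131 134 131]
 [102  67  56  77 128 123 139 141 141 140 140 141 134 129 134 131]
 [106  65  56  66 120 126 130 140 140 141 140 140 129 133 132 132]
 [111  75  58  57  96 132 118 130 137 140 138 132 128 135 129 131]
 [118  91  63  57  69 109 130 125 120 125 123 128 136 130 130 131]
 [121 110  75  65  62  71 102 125 128 130 130 130 129 130 131 131]
 [121 118 101  75  69  68  70  79  90 100 110 120 128 132 132 132]
 [128 121 118 105  87  80  80  87  99 115 123 126 130 133 132 132]]
```

View pics/m.png

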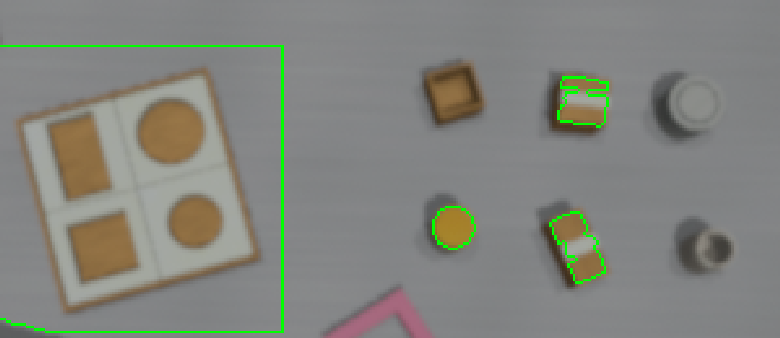

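```bash
python3 - <<'E'
from h import *
c=optics.read_camera("top"); im=c["frame"]; hsv=cv2.cvtColor(im,cv2.COLOR_RGB2HSV)
np.set_printoptions(precision=4,suppress=True)
H,S,V=cv2.split(hsv)
k=np.zeros_like(V); k[140:245,170:275]=255
m=((S>50)&(H<28)&(k>0)).astype(np.uint8)*255
pts=np.argwhere(m)[:,::-1]
w=ray(c,pts,.024); r=cv2.minAreaRect((w*1000).astype(np.float32)); print("carton",r); 
print(cv2.boxPoints(r))
# holes
m2=((S>75)&(H<28)&(k>0)).astype(np.uint8)*255
cs,_=cv2.findContours(m2,cv2.RETR_LIST,cv2.CHAIN_APPROX_NONE)
for q in cs:
    if 200<cv2.contourArea(q)<1200:
        w=(ray(c,q[:,0],.022)*1000).astype(np.float32); print(cv2.contourArea(q),q[:,0].mean(0),cv2.minAreaRect(w),cv2.minEnclosingCircle(w))
k[:]=0;k[150:171,426:446]=1
m=((V>=136)&(k>0)).astype(np.uint8)
n,l,st,ce=cv2.connectedComponentsWithStats(m); i=1+np.argmax(st[1:,4]); print("tin",st[i],ce[i],ray(c,ce[i],.05))
# rejects
for nm,uv,z in [("openbox",(344,155),.042),("openjar",(444,215),.054)]: print(nm,ray(c,uv,z))
E
```

```text
carton ((499.7952880859375, 210.212158203125), (198.52975463867188, 196.80670166015625), 17.131946563720703)
[[375.9479 275.0085]
 [433.9219  86.9343]
 [623.6427 145.4159]
 [565.6687 333.49  ]]
433.5 [209.1899 214.3418] ((441.9185791015625, 240.27850341796875), (54.30936813354492, 55.41006088256836), 17.675352096557617) ((442.19122314453125, 239.90040588378906), 36.59474182128906)
266.0 [244.5577 204.5769] ((469.60833740234375, 152.08973693847656), (46.988990783691406, 46.41650390625), 46.734375) ((469.3373718261719, 151.85617065429688), 24.63100242614746)
461.0 [200.0119 179.6071] ((530.1672973632812, 267.597412109375), (76.07613372802734, 43.63098907470703), 17.65352439880371) ((530.5269165039062, 268.0395202636719), 41.5039176940918)
428.5 [235.2388 170.1791] ((556.4793090820312, 179.6975860595703), (59.85321807861328, 61.29340362548828), 2.153444766998291) ((557.7067260742188, 179.0946502685547), 31.624675750732422)
tin [432 153  12  12 116] [437.6552 158.6379] [[ 0.5937 -0.3268]]
openbox [[ 0.5989 -0.0951]]
openjar [[ 0.4525 -0.3388]]
```

```bash
cat > plan.py <<'E'
import sys
from h import *
np.set_printoptions(precision=2,suppress=True)
p,R,s=pose()
phi0=np.degrees(np.arctan2(R[1,2],R[0,2]))
print("t",round(s["t"],2),"pos mm",p*1000,"phi",round(phi0,1),"tilt",np.degrees(np.arccos(-R[2,0])).round(2),"q",s["q"],"F",s["force"],"open",round(s["opening"]*1000,1))
if len(sys.argv)>4:
    T=np.array([float(v) for v in sys.argv[1:4]])/1000; phi=float(sys.argv[4])
    for k in (-180,0,180,360):
        a=np.radians(phi+k)
        x=np.array([0,0,-1.]); z=np.array([np.cos(a),np.sin(a),0]); y=np.cross(z,x)
        d=R.T@np.c_[x,y,z]; rv=np.degrees(Rn.from_matrix(d).as_rotvec())
        if abs(rv[0])<=100:
            dq1=np.arctan2(T[1],T[0])-np.arctan2(p[1],p[0]); 
            print("shift cm",R.T@(T-p)*100,"turn",rv,"phi",phi+k,"dq1",round(dq1,2))
E
python3 plan.py 465 -94 150 0; python3 plan.py 465 -94 150 90;
python3 - <<'E'
from h import *
# cross-check with scene camera: project estimates
c=optics.read_camera("scene"); o=c["frame"][:,:,::-1].copy()
def circ(x,y,z,r,ph=0,rect=None):
    if rect:
        a=np.radians(ph); l,w=rect[0]/2,rect[1]/2
        q=np.array([[l,w],[-l,w],[-l,-w],[l,-w]])@np.array([[np.cos(a),np.sin(a)],[-np.sin(a),np.cos(a)]])
    else:
        t=np.linspace(0,2*np.pi,40); q=np.c_[r*np.cos(t),r*np.sin(t)]
    X=np.c_[q+[x,y],np.full(len(q),z)]/1000
    cv2.polylines(o,[(proj(c,X)*16).round().astype(np.int32).reshape(-1,1,2)],True,(0,0,255),1,cv2.LINE_AA,4)
circ(465,-94,60,20);circ(593.7,-326.8,50,27);circ(592,-217.8,50,0,-5,(46,46));circ(452.5,-214.3,46,0,24,(68,34))
circ(500,210,24,0,17.4,(196,196));circ(558,179.5,22,34);circ(469.2,151.7,22,27);circ(441.5,240.4,22,0,17.4,(60,60));circ(530.2,268,22,0,17.4,(82,48))
cv2.imwrite("pics/s1.png",cv2.resize(o[120:310,120:400],None,fx=2.8,fy=2.8))
E
```

```text
t 0.25 pos mm [193.62 567.63 218.16] phi 71.2 tilt 0.05 q [ 1.16  0.13  1.49 -0.    1.52 -0.09] F [-0.18 -0.13 -0.17] open 93.2
shift cm [  6.86 -47.05 -53.85] turn [71.16 -0.04  0.03] phi 0.0 dq1 -1.44
shift cm [  6.86 -47.05 -53.85] turn [71.16 -0.04  0.03] phi 360.0 dq1 -1.44
t 0.25 pos mm [193.62 567.63 218.16] phi 71.2 tilt 0.05 q [ 1.16  0.13  1.49 -0.    1.52 -0.09] F [-0.18 -0.13 -0.17] open 93.2
shift cm [  6.86 -47.05 -53.85] turn [-18.84  -0.05  -0.01] phi 90.0 dq1 -1.44
shift cm [  6.86 -47.05 -53.85] turn [-18.84  -0.05  -0.01] phi 450.0 dq1 -1.44
```

View pics/s1.png

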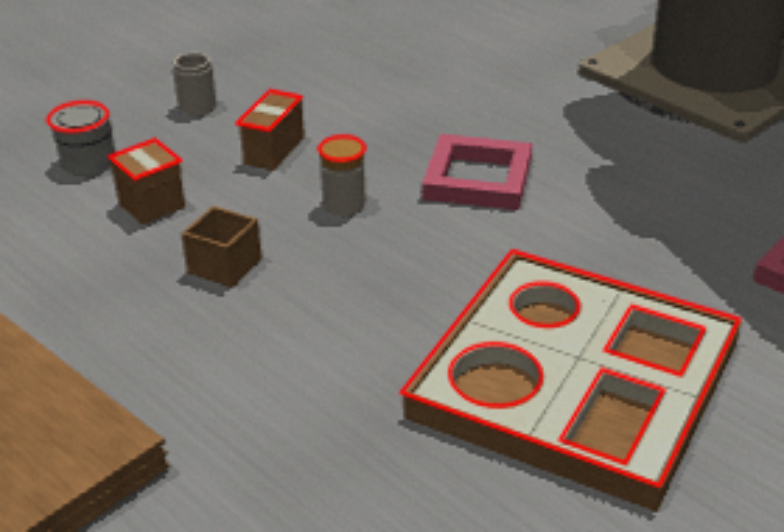

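Call:
jog_arm(targets=[[0.5,-3.5,-4,5,0,0,0],[1,-7,-8,10,0,0,0],[1.5,-10.5,-12,15,0,0,0],[2,-14,-16,20,0,0,0],[2.5,-17.5,-20,25,0,0,0]])

```text
t: 0.92
tool_pos: [0.2951, 0.3204, 0.1933]
orientation: [-0.628, 1.478, 0.627]
force: [1.3, 0.2, 0.0]
opening: 0.0928
```

```bash
python3 plan.py 465 -94 130 0
```

```text
t 0.93 pos mm [295.08 320.39 193.34] phi 46.0 tilt 0.02 q [ 0.71 -0.32  1.96 -0.    1.5  -0.09] F [1.27 0.22 0.03] open 92.8
shift cm [  6.35 -41.   -18.02] turn [46.02  0.01  0.02] phi 0.0 dq1 -1.03
shift cm [  6.35 -41.   -18.02] turn [46.02  0.01  0.02] phi 360.0 dq1 -1.03
```

Call:
jog_arm(targets=[[0.8,-5.4,-2.4,6,0,0,0],[1.6,-10.8,-4.8,12,0,0,0],[2.4,-16.2,-7.2,18,0,0,0],[3.2,-21.6,-9.6,24,0,0,0],[4,-27,-12,30,0,0,0]])

```text
t: 1.55
tool_pos: [0.4067, 0.0446, 0.1536]
orientation: [-0.217, 1.558, 0.216]
force: [1.5, 0.9, 0.4]
opening: 0.093
```

```bash
python3 plan.py 465 -94 110 0
```

```text
t 1.55 pos mm [406.65  44.64 153.61] phi 15.8 tilt 0.1 q [-0.02 -0.38  2.07 -0.    1.44 -0.29] F [1.5  0.94 0.44] open 93.0
shift cm [  4.37 -14.93   1.83] turn [15.82  0.1   0.02] phi 0.0 dq1 -0.31
shift cm [  4.37 -14.93   1.83] turn [15.82  0.1   0.02] phi 360.0 dq1 -0.31
```

Call:
jog_arm(targets=[[1.5,-5,0.6,5,0,0,0],[3,-10,1.2,10,0,0,0],[4.4,-14.9,1.8,15.8,0,0,0],[4.4,-14.9,1.8,15.8,0,0,0],[4.4,-14.9,1.8,15.8,0,0,0]])

```text
t: 2.17
tool_pos: [0.4643, -0.0935, 0.1097]
orientation: [0.0, 1.57, 0.001]
force: [-1.0, 0.3, 1.0]
opening: 0.0928
```

```bash
python3 plan.py 465 -94 32 0; python3 - <<'E'
from h import *
c=optics.read_camera("wrist"); cv2.imwrite("pics/w1.png",c["frame"][:,:,::-1])
im=c["frame"]; h=cv2.cvtColor(im,cv2.COLOR_RGB2HSV); m=((h[...,1]>150)&(abs(h[...,0].astype(int)-21)<6)).astype(np.uint8)
cs,_=cv2.findContours(m,0,1)
q=max(cs,key=cv2.contourArea)[:,0]
print(cv2.minEnclosingCircle((ray(c,q,.06)*1000).astype(np.float32)))
E
```

```text
t 2.17 pos mm [464.34 -93.55 109.65] phi 0.0 tilt 0.07 q [-0.31 -0.14  1.96  0.    1.32 -0.31] F [-0.99  0.28  0.98] open 92.8
shift cm [ 7.77 -0.05  0.06] turn [ 0.02  0.06 -0.03] phi 0.0 dq1 -0.0
shift cm [ 7.77 -0.05  0.06] turn [ 0.02  0.06 -0.03] phi 360.0 dq1 -0.0
((605.01513671875, -217.805908203125), 58.38978958129883)
```

View pics/w1.png

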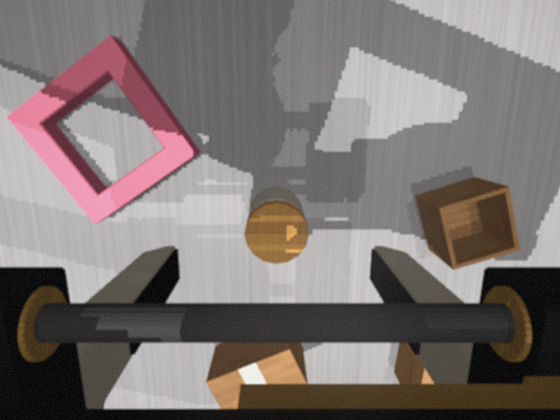

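Wrist view: the jar's lid is at (276,232), centred between the fingers. Descending and gripping.

Call:
jog_arm(targets=[[3,0,0,0,0,0,0],[6,-0.05,0,0,0,0,0],[8.1,-0.05,0.05,0,0,0,0],[8.1,-0.05,0.05,0,0,0,0],[8.1,-0.05,0.05,0,0,0,0.4]], squeeze=15)

```text
t: 2.85
tool_pos: [0.4659, -0.0931, 0.0303]
orientation: [-0.002, 1.567, 0.002]
force: [-0.0, 0.4, -0.6]
opening: 0.0873
```

Call:
jog_arm(targets=[[0,0,0,0,0,0,0.8],[0,0,0,0,0,0,0.8],[0,0,0,0,0,0,0.8],[0,0,0,0,0,0,0.8],[0,0,0,0,0,0,0.8]], squeeze=15)

```text
t: 3.48
tool_pos: [0.4659, -0.0932, 0.0303]
orientation: [-0.002, 1.567, 0.002]
force: [-1.2, 0.7, 0.3]
opening: 0.0398
```

```bash
python3 plan.py 469 152 130 0
```

```text
t 3.48 pos mm [465.85 -93.19  30.28] phi 0.2 tilt 0.19 q [-0.31 -0.03  2.01  0.    1.15 -0.31] F [-1.16  0.67  0.3 ] open 39.8
shift cm [-9.98 24.52  0.41] turn [0.15 0.19 0.01] phi 0.0 dq1 0.51
shift cm [-9.98 24.52  0.41] turn [0.15 0.19 0.01] phi 360.0 dq1 0.51
```

Call:
jog_arm(targets=[[-2,0,0,0,0,0,0.8],[-6,0,0.1,0,0,0,0.8],[-10,2,0.2,0,0,0,0.8],[-10,6.5,0.2,0,0,0,0.8],[-10,11.5,0.3,0,0,0,0.8]])

```text
t: 4.1
tool_pos: [0.4684, 0.0226, 0.1308]
orientation: [-0.001, 1.566, 0.0]
force: [0.5, 0.4, -1.9]
opening: 0.0398
```

```bash
python3 plan.py 469.3 151.8 120 0
```

```text
t 4.1 pos mm [468.44  22.55 130.83] phi 0.1 tilt 0.26 q [-0.06 -0.18  1.95 -0.    1.36 -0.06] F [ 0.53  0.43 -1.93] open 39.8
shift cm [ 1.08 12.92  0.09] turn [0.06 0.25 0.02] phi 0.0 dq1 0.26
shift cm [ 1.08 12.92  0.09] turn [0.06 0.25 0.02] phi 360.0 dq1 0.26
```

Call:
jog_arm(targets=[[0,5,0,0,0,0,0.8],[0,9.5,0.1,0,0.2,0,0.8],[0.5,12.9,0.1,0,0.2,0,0.8],[1,12.9,0.1,0,0.2,0,0.8],[1,12.9,0.1,0,0.2,0,0.8]])

```text
t: 4.72
tool_pos: [0.4686, 0.151, 0.1198]
orientation: [-0.002, 1.572, 0.0]
force: [-0.9, 1.0, -1.9]
opening: 0.0394
```

```bash
python3 plan.py 469.3 151.8 35.5 0;python3 - <<'E'
from h import *
c=optics.read_camera("wrist"); cv2.imwrite("pics/w2.png",c["frame"][:,:,::-1])
E
```

```text
t 4.72 pos mm [468.61 150.99 119.8 ] phi 0.1 tilt 0.09 q [ 0.21 -0.09  1.9  -0.    1.34  0.21] F [-0.93  0.96 -1.91] open 39.4
shift cm [8.43 0.09 0.08] turn [ 0.08 -0.05  0.07] phi 0.0 dq1 0.0
shift cm [8.43 0.09 0.08] turn [ 0.08 -0.05  0.07] phi 360.0 dq1 0.0
```

View pics/w2.png

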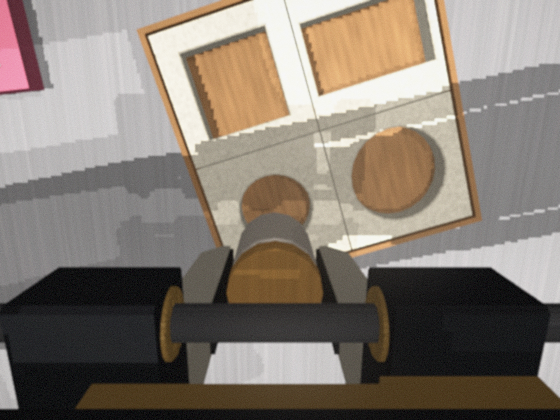

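Wrist view: the jar is held upright above the small round pocket at (277,208). Lowering.

Call:
jog_arm(targets=[[3,0.1,0.1,0,0,0,0.8],[6,0.1,0.1,0,0,0,0.8],[8,0.1,0.1,0,0,0,0.8],[8.5,0.1,0.1,0,0,0,0.8],[8.5,0.1,0.1,0,0,0,0.8]])

```text
t: 5.4
tool_pos: [0.4703, 0.1509, 0.0357]
orientation: [-0.0, 1.571, -0.001]
force: [0.2, 0.1, -2.2]
opening: 0.0399
```

```bash
python3 plan.py 469.3 151.8 35 0
```

```text
t 5.4 pos mm [470.26 150.87  35.73] phi -0.0 tilt 0.06 q [ 0.21  0.02  1.96 -0.    1.17  0.21] F [ 0.17  0.13 -2.18] open 39.9
shift cm [ 0.07  0.09 -0.1 ] turn [-0.04 -0.01  0.06] phi 0.0 dq1 0.0
shift cm [ 0.07  0.09 -0.1 ] turn [-0.04 -0.01  0.06] phi 360.0 dq1 0.0
```

Call:
jog_arm(targets=[[0.12,0,0,0,0,0,0.8],[0.12,0,0,0,0,0,0.5],[0.12,0,0,0,0,0,0.3],[0.12,0,0,0,0,0,0.3],[0.12,0,0,0,0,0,0.3]])

```text
t: 6.02
tool_pos: [0.4703, 0.1509, 0.0346]
orientation: [-0.0, 1.571, -0.001]
force: [0.5, 0.2, 0.9]
opening: 0.0649
```

Call:
jog_arm(targets=[[-2.5,0,0,0,0,0,0.3],[-7,0,0,0,0,0,0.2],[-9,-4,0,0,0,0,0],[-9,-9,0,0,0,0,0],[-9,-14,0,0,0,0,0]])

```text
t: 6.65
tool_pos: [0.4705, 0.0099, 0.1254]
orientation: [-0.001, 1.569, -0.001]
force: [0.1, 0.5, -0.6]
opening: 0.0929
```

```bash
python3 plan.py 452.5 -214.3 110 -66;python3 - <<'E'
from h import *
c=optics.read_camera("top"); cv2.imwrite("pics/t2.png",cv2.resize(c["frame"][120:260,150:480,::-1],None,fx=2.4,fy=2.4))
E
```

```text
t 6.65 pos mm [470.48   9.85 125.42] phi 0.0 tilt 0.11 q [-0.09 -0.16  1.95 -0.    1.35 -0.09] F [ 0.13  0.52 -0.59] open 92.9
shift cm [  1.57 -22.41  -1.81] turn [66.03  0.12  0.01] phi -66.0 dq1 -0.46
shift cm [  1.57 -22.41  -1.81] turn [66.03  0.12  0.01] phi 294.0 dq1 -0.46
```

View pics/t2.png

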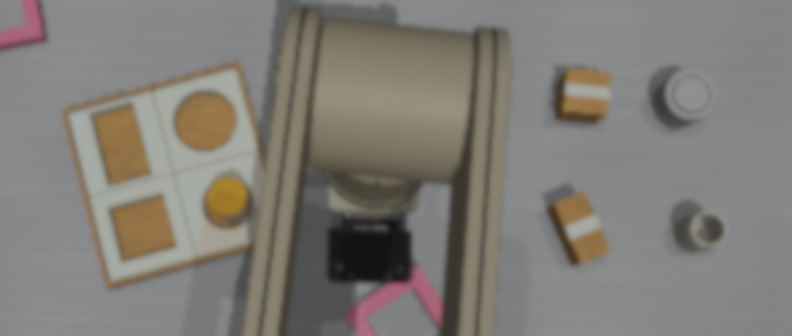

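The jar is standing in the small round pocket, with its lid at (228,198) in the crop. Next is the long box.

Call:
jog_arm(targets=[[0,-4.5,-0.4,10,0,0,0],[0,-9.5,-0.8,20,0,0,0],[0.5,-14.5,-1.2,30,0,0,0],[1,-19,-1.6,40,0,0,0],[1.5,-22.4,-1.8,50,0,0,0]])

```text
t: 7.32
tool_pos: [0.4516, -0.2211, 0.1111]
orientation: [0.685, 1.456, -0.691]
force: [0.9, 0.5, -0.0]
opening: 0.0927
```

```bash
python3 plan.py 452.5 -214.3 105 -66
```

```text
t 7.33 pos mm [ 451.56 -221.14  111.12] phi -50.5 tilt 0.28 q [-0.55 -0.06  1.88 -0.    1.31  0.33] F [ 0.93  0.51 -0.05] open 92.7
shift cm [ 0.61  0.51 -0.47] turn [15.51  0.26  0.1 ] phi -66.0 dq1 0.01
shift cm [ 0.61  0.51 -0.47] turn [15.51  0.26  0.1 ] phi 294.0 dq1 0.01
```

Call:
jog_arm(targets=[[0.3,0.3,-0.2,8,0,0,0],[0.6,0.5,-0.5,15.5,0.2,0,0],[0.6,0.5,-0.5,15.5,0.2,0,0],[0.6,0.5,-0.5,15.5,0.2,0,0]])

```text
t: 7.82
tool_pos: [0.4524, -0.214, 0.1052]
orientation: [0.891, 1.379, -0.894]
force: [0.6, -0.2, -0.5]
opening: 0.0928
```

```bash
python3 plan.py 452.5 -214.3 24 -66;python3 - <<'E'
from h import *
c=optics.read_camera("wrist"); o=c["frame"][:,:,::-1].copy()
for (x,y,z,ph,l,w) in [(452.5,-214.3,46,24,68,34)]:
    a=np.radians(ph);q=np.array([[l,w],[-l,w],[-l,-w],[l,-w]])/2@np.array([[np.cos(a),np.sin(a)],[-np.sin(a),np.cos(a)]])+[x,y]
    cv2.polylines(o,[proj(c,np.c_[q,[z]*4]/1000).round().astype(np.int32).reshape(-1,1,2)],True,(0,255,0),1)
cv2.imwrite("pics/w3.png",o)
E
```

```text
t 7.83 pos mm [ 452.38 -214.02  105.19] phi -65.8 tilt 0.12 q [-0.54 -0.06  1.89 -0.    1.31  0.61] F [ 0.64 -0.23 -0.46] open 92.8
shift cm [8.12 0.01 0.02] turn [0.19 0.09 0.09] phi -66.0 dq1 -0.0
shift cm [8.12 0.01 0.02] turn [0.19 0.09 0.09] phi 294.0 dq1 -0.0
```

View pics/w3.png

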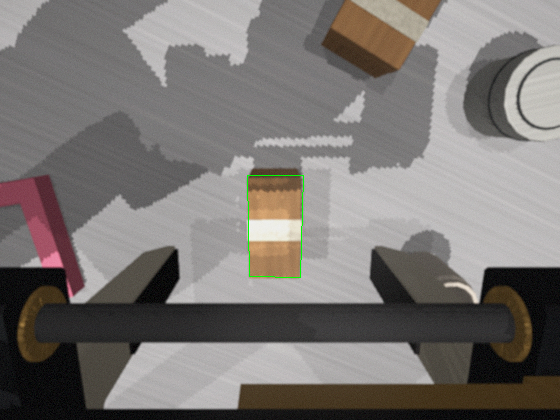

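Call:
jog_arm(targets=[[3,0,0,0,0,0,0],[6,0,0,0.2,0,0,0.2],[8.1,0,0,0.2,0,0,0.3],[8.1,0,0,0.2,0,0,0.3],[8.1,0,0,0.2,0,0,0.5]], squeeze=12)

```text
t: 8.5
tool_pos: [0.453, -0.2145, 0.0253]
orientation: [0.893, 1.377, -0.897]
force: [0.2, 0.2, 0.7]
opening: 0.0595
```

Call:
jog_arm(targets=[[0,0,0,0,0,0,0.8],[0,0,0,0,0,0,0.8],[0,0,0,0,0,0,0.8],[0,0,0,0,0,0,0.8]], squeeze=12)

```text
t: 9.0
tool_pos: [0.4535, -0.2148, 0.0261]
orientation: [0.893, 1.376, -0.896]
force: [-1.6, 0.4, 6.0]
opening: 0.0339
```

```bash
python3 plan.py 530.2 268.0 130 -72.6
```

```text
t 9.0 pos mm [ 453.54 -214.79   26.06] phi -66.0 tilt 0.2 q [-0.54  0.05  1.94 -0.    1.15  0.61] F [-1.56  0.4   5.96] open 33.9
shift cm [-10.54  26.65 -40.94] turn [ 6.62  0.2  -0.01] phi -72.6 dq1 0.91
shift cm [-10.54  26.65 -40.94] turn [ 6.62  0.2  -0.01] phi 287.4 dq1 0.91
```

Call:
jog_arm(targets=[[-2,0,0,0,0,0,0.8],[-6,0.5,-1,0,0,0,0.8],[-10,2.5,-4,1,0,0,0.8],[-10.5,5.5,-8.5,2,0,0,0.8],[-10.5,8.5,-13,3,0,0,0.8]])

```text
t: 9.62
tool_pos: [0.4788, -0.0601, 0.1317]
orientation: [0.935, 1.355, -0.936]
force: [0.8, -0.3, -2.2]
opening: 0.0337
```

```bash
python3 plan.py 530.2 268.0 130 -72.6
```

```text
t 9.62 pos mm [478.82 -60.05 131.71] phi -69.1 tilt 0.29 q [-0.23 -0.14  1.92 -0.    1.36  0.98] F [ 0.82 -0.3  -2.18] open 33.7
shift cm [  0.07  16.51 -28.81] turn [ 3.51  0.27 -0.13] phi -72.6 dq1 0.59
shift cm [  0.07  16.51 -28.81] turn [ 3.51  0.27 -0.13] phi 287.4 dq1 0.59
```

Call:
jog_arm(targets=[[0,2.9,-5,1,0,0,0.8],[0,5.8,-10.1,2,0.2,0,0.8],[0,8.7,-15.2,3,0.2,0,0.8],[0,11.6,-20.2,3.5,0.2,0,0.8],[0,14,-24.5,3.5,0.2,-0.1,0.8]])

```text
t: 10.25
tool_pos: [0.5219, 0.2209, 0.1305]
orientation: [0.981, 1.337, -0.982]
force: [1.1, 0.4, -0.3]
opening: 0.034
```

```bash
python3 plan.py 530.2 268.0 100 -72.6
```

```text
t 10.25 pos mm [521.9  220.92 130.54] phi -72.5 tilt 0.07 q [ 0.31  0.1   1.68 -0.    1.36  1.58] F [ 1.1   0.42 -0.32] open 34.0
shift cm [ 3.05  2.2  -4.25] turn [ 0.05  0.07 -0.01] phi -72.6 dq1 0.07
shift cm [ 3.05  2.2  -4.25] turn [ 0.05  0.07 -0.01] phi 287.4 dq1 0.07
```

Call:
jog_arm(targets=[[0,2,-3.9,0,0,0,0.8],[1.5,2.2,-4.2,0,0,0,0.8],[3,2.2,-4.2,0,0,0,0.8],[3,2.2,-4.2,0,0,0,0.8],[3,2.2,-4.2,0,0,0,0.8]])

```text
t: 10.88
tool_pos: [0.5303, 0.2664, 0.1005]
orientation: [0.982, 1.336, -0.984]
force: [0.5, -0.5, -0.9]
opening: 0.034
```

```bash
python3 plan.py 530.2 268.0 31 -72.6;python3 - <<'E'
from h import *
c=optics.read_camera("wrist"); o=c["frame"][:,:,::-1].copy()
cv2.imwrite("pics/w4.png",o)
c=optics.read_camera("scene"); o=c["frame"][:,:,::-1].copy()
cv2.imwrite("pics/s4.png",cv2.resize(o[130:330,200:440],None,fx=2.8,fy=2.8))
E
```

```text
t 10.88 pos mm [530.34 266.37 100.45] phi -72.6 tilt 0.08 q [ 0.38  0.2   1.63 -0.    1.31  1.65] F [ 0.53 -0.5  -0.89] open 34.0
shift cm [ 6.94  0.04 -0.17] turn [-0.03  0.08  0.01] phi -72.6 dq1 0.0
shift cm [ 6.94  0.04 -0.17] turn [-0.03  0.08  0.01] phi 287.4 dq1 0.0
```

View pics/w4.png

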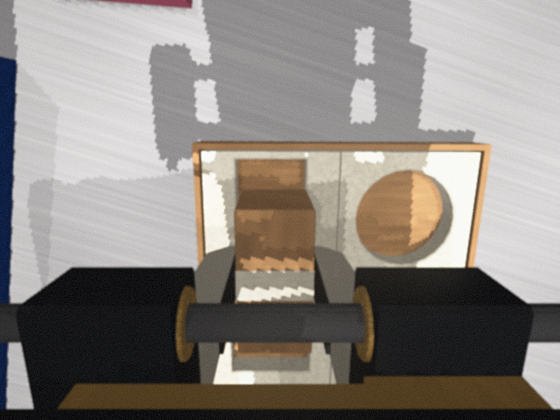

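View pics/s4.png

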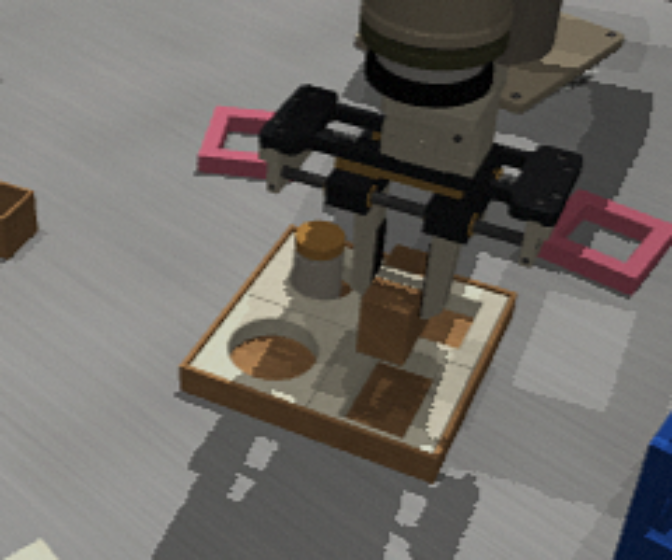

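Wrist view: the long box is aligned with the oblong pocket at about (272,170). Scene view: it hangs upright over the pocket and the jar stands in its own. Lowering.

Call:
jog_arm(targets=[[2.5,0,-0.15,0,0,0,0.8],[5,0,-0.15,0,0,0,0.8],[6.5,0,-0.15,0,0,0,0.8],[7,0,-0.15,0,0,0,0.8],[7,0,-0.15,0,0,0,0.8]])

```text
t: 11.6
tool_pos: [0.5309, 0.2683, 0.0317]
orientation: [0.983, 1.336, -0.982]
force: [-0.3, 1.4, -1.1]
opening: 0.0339
```

```bash
python3 plan.py 530.2 268.0 30 -72.6
```

```text
t 11.6 pos mm [530.88 268.34  31.72] phi -72.6 tilt 0.12 q [ 0.38  0.28  1.67 -0.    1.19  1.65] F [-0.33  1.36 -1.06] open 33.9
shift cm [ 0.17 -0.07  0.01] turn [-0.02  0.07 -0.1 ] phi -72.6 dq1 0.0
shift cm [ 0.17 -0.07  0.01] turn [-0.02  0.07 -0.1 ] phi 287.4 dq1 0.0
```

Call:
jog_arm(targets=[[0.17,0,0,0,0,0,0.8],[0.17,0,0,0,0,0,0.6],[0.17,0,0,0,0,0,0.4],[0.17,0,0,0,0,0,0.4],[0.17,0,0,0,0,0,0.4]])

```text
t: 12.22
tool_pos: [0.5309, 0.2684, 0.0301]
orientation: [0.983, 1.335, -0.982]
force: [1.1, 0.3, 0.8]
opening: 0.0552
```

Call:
jog_arm(targets=[[-2.5,0,0,0,0,0,0.4],[-7,0,0,0,0,0,0.3],[-9,-2,4,-8,0,0,0],[-9,-4.5,8.5,-18,0,0,0],[-9,-7,13,-28,0,0,0]])

```text
t: 12.85
tool_pos: [0.5027, 0.1223, 0.1207]
orientation: [0.604, 1.482, -0.603]
force: [1.2, -0.1, 0.5]
opening: 0.0901
```

```bash
python3 plan.py 592 -217.8 120 -5
```

```text
t 12.85 pos mm [502.65 122.25 120.69] phi -44.2 tilt 0.2 q [ 0.14 -0.03  1.83 -0.    1.33  0.91] F [ 1.17 -0.05  0.52] open 90.1
shift cm [  0.12 -18.13  30.13] turn [-39.25   0.19  -0.06] phi -5.0 dq1 -0.59
shift cm [  0.12 -18.13  30.13] turn [-39.25   0.19  -0.06] phi 355.0 dq1 -0.59
```

Call:
jog_arm(targets=[[0,-3,5,-7,0,0,0],[0,-6,10,-14,0,0,0],[0,-9,15,-21,0,0,0],[0,-12,20,-28,0,0,0],[0,-15,25,-35,0,0,0]])

```text
t: 13.48
tool_pos: [0.5774, -0.1616, 0.1213]
orientation: [0.123, 1.563, -0.124]
force: [0.6, 0.2, -0.2]
opening: 0.0935
```

```bash
python3 plan.py 592 -217.8 105 -5
```

```text
t 13.47 pos mm [ 577.4  -161.59  121.29] phi -9.0 tilt 0.23 q [-0.36  0.19  1.6   0.    1.35 -0.2 ] F [ 0.63  0.22 -0.17] open 93.5
shift cm [ 1.64 -5.32  2.32] turn [-4.02  0.23  0.  ] phi -5.0 dq1 -0.08
shift cm [ 1.64 -5.32  2.32] turn [-4.02  0.23  0.  ] phi 355.0 dq1 -0.08
```

Call:
jog_arm(targets=[[0,-4.5,2,-2,0,0,0],[1,-5.3,2.3,-4,0.2,0,0],[1.6,-5.3,2.3,-4,0.2,0,0],[1.6,-5.3,2.3,-4,0.2,0,0]])

```text
t: 13.98
tool_pos: [0.5912, -0.2165, 0.1044]
orientation: [0.07, 1.571, -0.068]
force: [0.2, 0.5, -0.1]
opening: 0.0927
```

```bash
python3 plan.py 592 -217.8 26 -5;python3 - <<'E'
from h import *
c=optics.read_camera("wrist"); o=c["frame"][:,:,::-1].copy()
for (x,y,z,ph,l,w) in [(592,-217.8,50,-5,46,46)]:
    a=np.radians(ph);q=np.array([[l,w],[-l,w],[-l,-w],[l,-w]])/2@np.array([[np.cos(a),np.sin(a)],[-np.sin(a),np.cos(a)]])+[x,y]
    cv2.polylines(o,[proj(c,np.c_[q,[z]*4]/1000).round().astype(np.int32).reshape(-1,1,2)],True,(0,255,0),1)
cv2.imwrite("pics/w5.png",o)
E
```

```text
t 13.97 pos mm [ 591.19 -216.53  104.42] phi -5.0 tilt 0.08 q [-0.43  0.29  1.52  0.    1.33 -0.34] F [ 0.19  0.52 -0.09] open 92.7
shift cm [ 7.84 -0.13  0.1 ] turn [-0.04 -0.07 -0.05] phi -5.0 dq1 -0.0
shift cm [ 7.84 -0.13  0.1 ] turn [-0.04 -0.07 -0.05] phi 355.0 dq1 -0.0
```

View pics/w5.png

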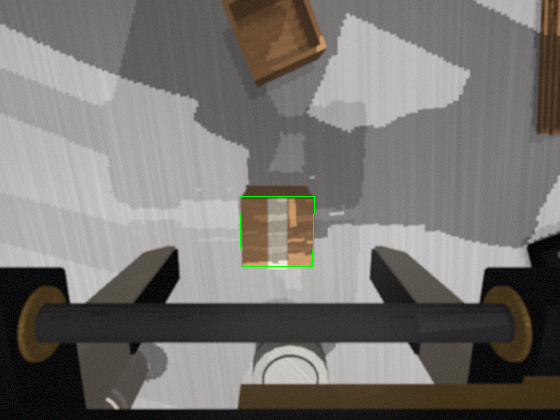

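The predicted outline of the square box matches the picture, centred at (277,231). Grasping.

Call:
jog_arm(targets=[[3,-0.1,0.1,0,0,0,0],[6,-0.1,0.1,0,0,0,0.2],[7.8,-0.1,0.1,0,0,0,0.25],[7.8,-0.1,0.1,0,0,0,0.25],[7.8,-0.1,0.1,0,0,0,0.4]], squeeze=12)

```text
t: 14.65
tool_pos: [0.5934, -0.2176, 0.0285]
orientation: [0.068, 1.568, -0.069]
force: [-0.3, 0.5, -0.1]
opening: 0.0635
```

Call:
jog_arm(targets=[[0,0,0,0,0,0,0.7],[0,0,0,0,0,0,0.7],[0,0,0,0,0,0,0.7],[0,0,0,0,0,0,0.7]], squeeze=12)

```text
t: 15.15
tool_pos: [0.5943, -0.2181, 0.03]
orientation: [0.068, 1.566, -0.069]
force: [-1.4, -0.5, 6.9]
opening: 0.0457
```

```bash
python3 plan.py 441.6 240.4 140 17.4
```

```text
t 15.15 pos mm [ 594.34 -218.13   30.03] phi -5.0 tilt 0.21 q [-0.43  0.37  1.56  0.    1.2  -0.35] F [-1.41 -0.45  6.88] open 45.7
shift cm [-11.11  44.34 -19.17] turn [-22.39   0.19   0.09] phi 17.4 dq1 0.85
shift cm [-11.11  44.34 -19.17] turn [-22.39   0.19   0.09] phi 377.4 dq1 0.85
```

Call:
jog_arm(targets=[[-2,0,0,0,0,0,0.7],[-6,1,-0.5,-2,0,0,0.7],[-10,4.5,-2,-4,0,0,0.7],[-11,9.5,-4.2,-7,0,0,0.7],[-11,14.5,-6.4,-9,0,0,0.7]])

```text
t: 15.78
tool_pos: [0.5436, -0.0671, 0.1429]
orientation: [-0.057, 1.562, 0.053]
force: [0.4, -0.3, -2.1]
opening: 0.0457
```

```bash
python3 plan.py 441.6 240.4 140 17.4
```

```text
t 15.78 pos mm [543.63 -67.11 142.91] phi 4.0 tilt 0.47 q [-0.22  0.03  1.73 -0.    1.37 -0.29] F [ 0.44 -0.27 -2.08] open 45.7
shift cm [ 0.15 31.39 -8.01] turn [-13.36   0.43   0.2 ] phi 17.4 dq1 0.62
shift cm [ 0.15 31.39 -8.01] turn [-13.36   0.43   0.2 ] phi 377.4 dq1 0.62
```

Call:
jog_arm(targets=[[0,5.5,-1.4,-2.5,0.4,0,0.7],[0,11.2,-2.8,-5,0.4,0,0.7],[0,16.8,-4.2,-8,0.4,0,0.7],[0,22.4,-5.6,-11,0.4,0,0.7],[0,27,-7,-13.4,0.4,0.2,0.7]])

```text
t: 16.4
tool_pos: [0.4542, 0.1994, 0.1432]
orientation: [-0.24, 1.555, 0.241]
force: [-0.4, 0.3, -0.3]
opening: 0.0458
```

```bash
python3 plan.py 441.6 240.4 105 17.4
```

```text
t 16.4 pos mm [454.2  199.4  143.22] phi 17.6 tilt 0.14 q [ 0.31 -0.11  1.87  0.    1.38  0.  ] F [-0.42  0.27 -0.26] open 45.8
shift cm [3.82 4.29 0.03] turn [ 0.17  0.14 -0.01] phi 17.4 dq1 0.08
shift cm [3.82 4.29 0.03] turn [ 0.17  0.14 -0.01] phi 377.4 dq1 0.08
```

Call:
jog_arm(targets=[[0,3.8,0,0,0,0,0.7],[2,4.3,0,0.2,0.1,0,0.7],[3.8,4.3,0,0.2,0.1,0,0.7],[3.8,4.3,0,0.2,0.1,0,0.7],[3.8,4.3,0,0.2,0.1,0,0.7]])

```text
t: 17.02
tool_pos: [0.4416, 0.2394, 0.1051]
orientation: [-0.237, 1.558, 0.237]
force: [-0.1, 0.2, -0.7]
opening: 0.0459
```

```bash
python3 plan.py 441.6 240.4 35 17.4;python3 - <<'E'
from h import *
c=optics.read_camera("wrist"); o=c["frame"][:,:,::-1].copy()
cv2.imwrite("pics/w6.png",o)
c=optics.read_camera("scene"); o=c["frame"][:,:,::-1].copy()
cv2.imwrite("pics/s6.png",cv2.resize(o[130:330,200:440],None,fx=2.8,fy=2.8))
E
```

```text
t 17.02 pos mm [441.6  239.4  105.15] phi 17.3 tilt 0.0 q [ 0.39 -0.05  1.89  0.    1.31  0.09] F [-0.1   0.18 -0.68] open 45.9
shift cm [7.01 0.1  0.03] turn [-0.12  0.   -0.  ] phi 17.4 dq1 0.0
shift cm [7.01 0.1  0.03] turn [-0.12  0.   -0.  ] phi 377.4 dq1 0.0
```

View pics/w6.png

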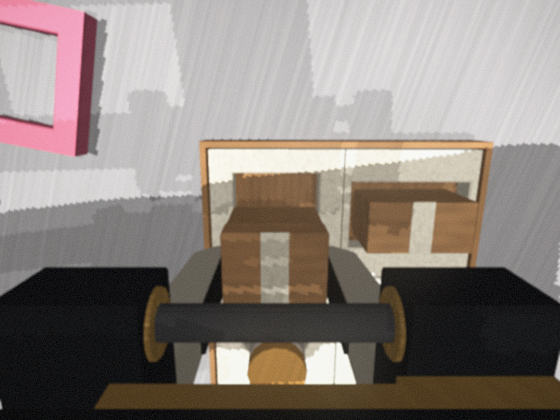

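View pics/s6.png

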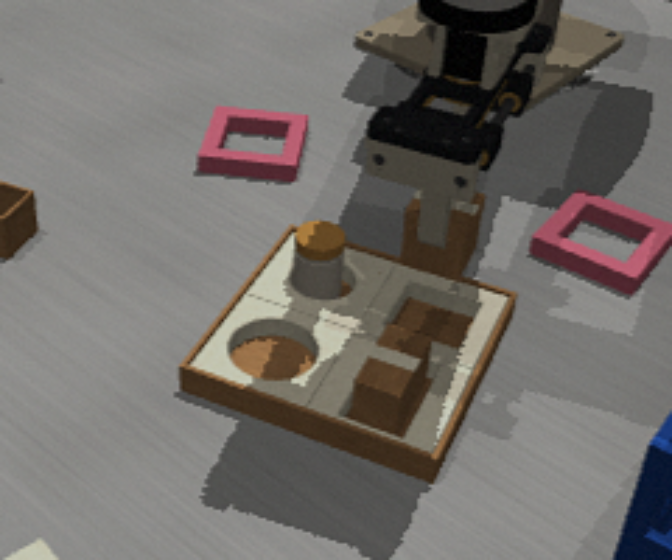

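The long box stands in its pocket in the wrist view at (420,222), and the square box is over the square pocket. Lowering; I'll open only a little on release.

Call:
jog_arm(targets=[[2.5,0.1,0,0,0,0,0.7],[5,0.1,0,0,0,0,0.7],[6.5,0.1,0,0,0,0,0.7],[7,0.1,0,0,0,0,0.7],[7,0.1,0,0,0,0,0.7]])

```text
t: 17.75
tool_pos: [0.4422, 0.2409, 0.0362]
orientation: [-0.236, 1.556, 0.237]
force: [-0.7, -0.2, -1.1]
opening: 0.046
```

```bash
python3 plan.py 441.6 240.4 34 17.4
```

```text
t 17.75 pos mm [442.17 240.92  36.23] phi 17.3 tilt 0.11 q [0.4  0.04 1.93 0.   1.17 0.1 ] F [-0.69 -0.16 -1.12] open 46.0
shift cm [ 0.22 -0.03 -0.07] turn [-0.12  0.1  -0.02] phi 17.4 dq1 -0.0
shift cm [ 0.22 -0.03 -0.07] turn [-0.12  0.1  -0.02] phi 377.4 dq1 -0.0
```

Call:
jog_arm(targets=[[0.2,0,0,0,0,0,0.7],[0.2,0,0,0,0,0,0.7],[0.2,0,0,0,0,0,0.7]])

```text
t: 18.12
tool_pos: [0.4424, 0.241, 0.0346]
orientation: [-0.236, 1.555, 0.237]
force: [0.7, -1.1, -0.7]
opening: 0.0463
```

Call:
jog_arm(targets=[[0,0,0,0,0,0,0.5],[0,0,0,0,0,0,0.37],[0,0,0,0,0,0,0.37],[0,0,0,0,0,0,0.37]])

```text
t: 18.62
tool_pos: [0.4424, 0.2411, 0.0346]
orientation: [-0.236, 1.555, 0.237]
force: [0.4, -0.8, 0.3]
opening: 0.0583
```

Call:
jog_arm(targets=[[-2.5,0,0,0,0,0,0.37],[-7,0,0,0,0,0,0.3],[-10,-3.5,1,0,0,0,0],[-10,-8.5,2.2,2,0,0,0],[-10,-14,3.4,4,0,0,0]])

```text
t: 19.25
tool_pos: [0.5174, 0.1166, 0.1356]
orientation: [-0.181, 1.559, 0.183]
force: [0.6, 0.2, -0.6]
opening: 0.09
```

```bash
python3 plan.py 593.7 -326.8 120 -10
```

```text
t 19.25 pos mm [517.38 116.57 135.62] phi 13.3 tilt 0.25 q [ 0.12 -0.01  1.79  0.    1.36 -0.11] F [ 0.63  0.21 -0.62] open 90.0
shift cm [  1.53 -44.9   -2.78] turn [23.3   0.24 -0.07] phi -10.0 dq1 -0.72
shift cm [  1.53 -44.9   -2.78] turn [23.3   0.24 -0.07] phi 350.0 dq1 -0.72
```

Call:
jog_arm(targets=[[0,-5.5,-0.3,3,0,0,0],[0,-11.3,-0.7,6,0,0,0],[0.5,-17,-1,9,0,0,0],[0.5,-22.8,-1.4,12,0,0,0],[1,-28.5,-1.8,15,0,0,0]])

```text
t: 19.88
tool_pos: [0.5658, -0.167, 0.1258]
orientation: [0.026, 1.566, -0.024]
force: [0.5, -0.5, -0.2]
opening: 0.0933
```

```bash
python3 plan.py 593.7 -326.8 110 -10
```

```text
t 19.88 pos mm [ 565.84 -167.    125.79] phi -1.8 tilt 0.3 q [-0.38  0.16  1.63  0.    1.35 -0.34] F [ 0.53 -0.5  -0.23] open 93.3
shift cm [  1.58 -15.89   3.28] turn [ 8.19  0.29 -0.1 ] phi -10.0 dq1 -0.22
shift cm [  1.58 -15.89   3.28] turn [ 8.19  0.29 -0.1 ] phi 350.0 dq1 -0.22
```

Call:
jog_arm(targets=[[0,-5.5,1.1,3,0.2,0,0],[0.5,-11,2.2,6,0.2,0,0],[1,-15,3.1,8,0.3,-0.1,0],[1.6,-15.9,3.3,8,0.3,-0.1,0],[1.6,-15.9,3.3,8,0.3,-0.1,0]])

```text
t: 20.5
tool_pos: [0.5933, -0.3265, 0.1085]
orientation: [0.136, 1.569, -0.134]
force: [0.7, 0.4, 0.9]
opening: 0.0931
```

```bash
python3 plan.py 593.7 -326.8 25 -10;python3 - <<'E'
from h import *
c=optics.read_camera("wrist"); o=c["frame"][:,:,::-1].copy()
t=np.linspace(0,6.28,40)
X=np.c_[593.7+27*np.cos(t),-326.8+27*np.sin(t),0*t+50]/1000
cv2.polylines(o,[proj(c,X).round().astype(np.int32).reshape(-1,1,2)],True,(0,255,0),1)
cv2.imwrite("pics/w7.png",o)
E
```

```text
t 20.5 pos mm [ 593.26 -326.51  108.53] phi -9.8 tilt 0.13 q [-0.58  0.41  1.36  0.    1.37 -0.41] F [0.67 0.37 0.92] open 93.1
shift cm [ 8.35 -0.03  0.06] turn [ 0.18 -0.12 -0.06] phi -10.0 dq1 -0.0
shift cm [ 8.35 -0.03  0.06] turn [ 0.18 -0.12 -0.06] phi 350.0 dq1 -0.0
```

View pics/w7.png

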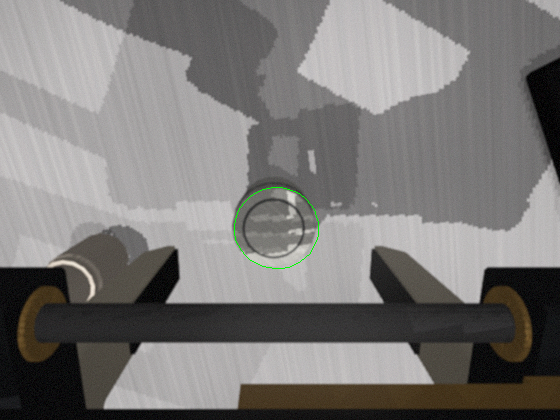

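The tin's ring is at (273,228), about 2 mm left of the prediction, so I'll shift the grasp a little.

Call:
jog_arm(targets=[[3,0,-0.1,0,0,0,0],[6,0,-0.1,0,0,0,0.1],[8.3,0,-0.15,0,0,0,0.15],[8.3,0,-0.15,0,0,0,0.15],[8.3,0,-0.15,0,0,0,0.25]], squeeze=15)

```text
t: 21.18
tool_pos: [0.5928, -0.3254, 0.0274]
orientation: [0.134, 1.567, -0.133]
force: [-0.4, 0.2, -0.1]
opening: 0.0728
```

Call:
jog_arm(targets=[[0,0,0,0,0,0,0.6],[0,0,0,0,0,0,0.6],[0,0,0,0,0,0,0.6],[0,0,0,0,0,0,0.6]], squeeze=15)

```text
t: 21.68
tool_pos: [0.5936, -0.326, 0.0289]
orientation: [0.133, 1.565, -0.134]
force: [-1.7, 0.9, 4.4]
opening: 0.0535
```

```bash
python3 plan.py 558 179.5 130 -10
```

```text
t 21.68 pos mm [ 593.56 -325.99   28.9 ] phi -9.7 tilt 0.11 q [-0.58  0.48  1.42  0.    1.24 -0.41] F [-1.66  0.95  4.39] open 53.5
shift cm [-10.15  49.21 -12.04] turn [0.26 0.1  0.02] phi -10.0 dq1 0.81
shift cm [-10.15  49.21 -12.04] turn [0.26 0.1  0.02] phi 350.0 dq1 0.81
```

Call:
jog_arm(targets=[[-2,0,0,0,0,0,0.6],[-6,1,-0.2,0,0,0,0.6],[-10,4.5,-1.1,2,0,0,0.6],[-10.2,10,-2.4,5,0,0,0.6],[-10.2,15.5,-3.8,8,0,0,0.6]])

```text
t: 22.3
tool_pos: [0.5828, -0.1658, 0.1333]
orientation: [0.244, 1.552, -0.246]
force: [0.4, 0.4, -1.2]
opening: 0.0539
```

```bash
python3 plan.py 558 179.5 130 -28
```

```text
t 22.3 pos mm [ 582.81 -165.81  133.34] phi -17.9 tilt 0.3 q [-0.36  0.19  1.57  0.    1.37 -0.05] F [ 0.45  0.4  -1.24] open 53.9
shift cm [  0.26  32.1  -12.97] turn [10.11  0.3  -0.02] phi -28.0 dq1 0.59
shift cm [  0.26  32.1  -12.97] turn [10.11  0.3  -0.02] phi 332.0 dq1 0.59
```

Call:
jog_arm(targets=[[0,5.4,-2.2,2,0,0,0.6],[0,10.8,-4.4,4,0.2,0,0.6],[0,16.2,-6.6,6,0.2,0,0.6],[0,21.6,-8.8,8,0.3,0,0.6],[0,26,-10.6,10,0.3,0,0.6]])

```text
t: 22.92
tool_pos: [0.5617, 0.1164, 0.1343]
orientation: [0.383, 1.536, -0.381]
force: [0.2, 0.0, -1.2]
opening: 0.0538
```

```bash
python3 plan.py 558 179.5 105 -28
```

```text
t 22.93 pos mm [561.67 116.43 134.27] phi -27.9 tilt 0.1 q [0.11 0.11 1.66 0.   1.36 0.6 ] F [ 0.16  0.02 -1.24] open 53.8
shift cm [ 2.93  5.4  -3.28] turn [ 0.08  0.06 -0.08] phi -28.0 dq1 0.11
shift cm [ 2.93  5.4  -3.28] turn [ 0.08  0.06 -0.08] phi 332.0 dq1 0.11
```

Call:
jog_arm(targets=[[0,3.5,-2.1,0,0,0,0.6],[0.5,5.3,-3.2,0,0,0,0.6],[2,5.4,-3.3,0,0,0,0.6],[2.9,5.4,-3.3,0,0,0,0.6],[2.9,5.4,-3.3,0,0,0,0.6]])

```text
t: 23.55
tool_pos: [0.5569, 0.1779, 0.1035]
orientation: [0.383, 1.538, -0.384]
force: [0.5, -0.3, -1.4]
opening: 0.0535
```

```bash
python3 plan.py 558 179.5 34 -28;python3 - <<'E'
from h import *
c=optics.read_camera("wrist"); o=c["frame"][:,:,::-1].copy()
cv2.imwrite("pics/w8.png",o)
c=optics.read_camera("scene"); o=c["frame"][:,:,::-1].copy()
cv2.imwrite("pics/s8.png",cv2.resize(o[130:330,200:440],None,fx=2.8,fy=2.8))
E
```

```text
t 23.55 pos mm [556.89 177.91 103.48] phi -28.0 tilt 0.09 q [0.22 0.17 1.66 0.   1.31 0.71] F [ 0.55 -0.34 -1.42] open 53.5
shift cm [6.95 0.2  0.03] turn [-0.01 -0.07  0.06] phi -28.0 dq1 0.0
shift cm [6.95 0.2  0.03] turn [-0.01 -0.07  0.06] phi 332.0 dq1 0.0
```

View pics/w8.png

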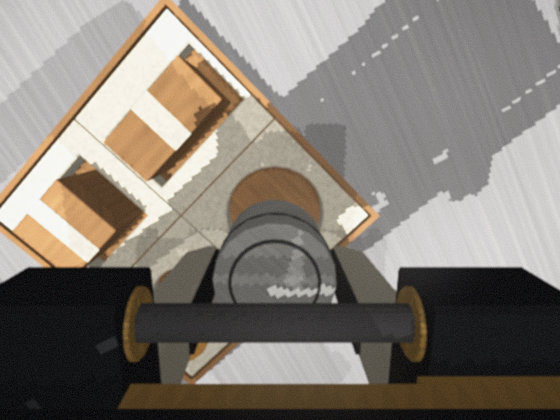

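View pics/s8.png

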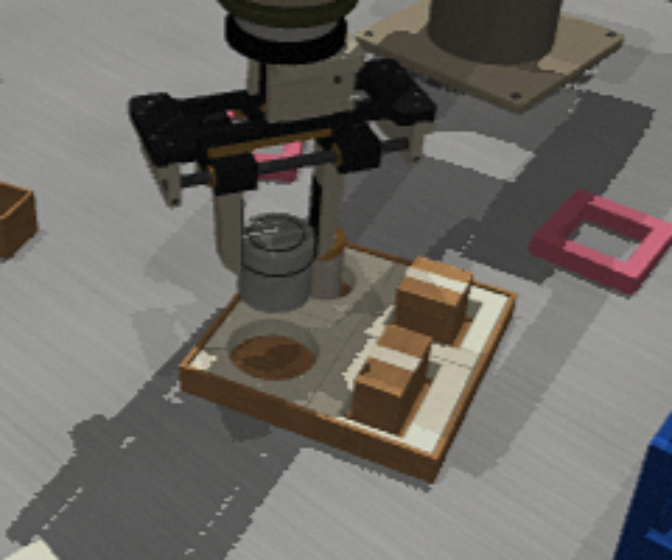

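The square box now sits in its pocket as well, and the tin is upright over the large round pocket at (275,195). Lowering.

Call:
jog_arm(targets=[[2.5,0.1,0,0,0,0,0.6],[5,0.15,0,0,0,0,0.6],[6.4,0.15,0,0,0,0,0.6],[7,0.15,0,0,0,0,0.6],[7,0.15,0,0,0,0,0.6]])

```text
t: 24.28
tool_pos: [0.5589, 0.1797, 0.0354]
orientation: [0.384, 1.536, -0.383]
force: [0.1, 0.4, -1.8]
opening: 0.0539
```

```bash
python3 plan.py 558 179.5 33 -28
```

```text
t 24.27 pos mm [558.92 179.67  35.35] phi -28.0 tilt 0.07 q [0.22 0.26 1.7  0.   1.19 0.71] F [ 0.1   0.41 -1.84] open 53.9
shift cm [ 0.23 -0.06 -0.07] turn [-0.02  0.04 -0.05] phi -28.0 dq1 0.0
shift cm [ 0.23 -0.06 -0.07] turn [-0.02  0.04 -0.05] phi 332.0 dq1 0.0
```

Call:
jog_arm(targets=[[0.22,0,0,0,0,0,0.6],[0.22,0,0,0,0,0,0.6],[0.22,0,0,0,0,0,0.6]])

```text
t: 24.65
tool_pos: [0.5592, 0.1798, 0.0336]
orientation: [0.384, 1.535, -0.382]
force: [-0.4, 0.2, -1.4]
opening: 0.0538
```

Call:
jog_arm(targets=[[0,0,0,0,0,0,0.4],[0,0,0,0,0,0,0.22],[0,0,0,0,0,0,0.22],[0,0,0,0,0,0,0.22]])

```text
t: 25.15
tool_pos: [0.5592, 0.1798, 0.0336]
orientation: [0.384, 1.535, -0.382]
force: [0.8, -0.2, 0.5]
opening: 0.0719
```

Call:
jog_arm(targets=[[-2.5,0,0,0,0,0,0.22],[-7,0,0,0,0,0,0.22],[-11,-4,1,0,0,0,0],[-11,-9.5,2.5,0,0,0,0],[-11,-15,4,0,0,0,0]])

```text
t: 25.78
tool_pos: [0.524, 0.0273, 0.1445]
orientation: [0.383, 1.533, -0.381]
force: [-0.3, -0.8, 0.3]
opening: 0.0926
```

Call:
jog_arm(targets=[[-1,-4.5,0,0,0,0,0],[-2,-8.5,0,0,0,0,0],[-2,-8.5,0,0,0,0,0]])

```text
t: 26.15
tool_pos: [0.4838, -0.05, 0.1654]
orientation: [0.386, 1.531, -0.384]
force: [-0.3, 0.1, -0.1]
opening: 0.0927
```

```bash
python3 - <<'E'
from h import *
c=optics.read_camera("top"); o=c["frame"][:,:,::-1].copy()
t=np.linspace(0,2*np.pi,40)
def dr(q,z): cv2.polylines(o,[(proj(c,np.c_[q,np.full(len(q),z)]/1000)*16).round().astype(np.int32).reshape(-1,1,2)],True,(0,255,0),1,cv2.LINE_AA,4)
def rc(x,y,l,w):
    a=np.radians(17.4);return np.array([[l,w],[-l,w],[-l,-w],[l,-w]])/2@np.array([[np.cos(a),np.sin(a)],[-np.sin(a),np.cos(a)]])+[x,y]
cv2.imwrite("pics/t9a.png",cv2.resize(o[120:260,150:480],None,fx=2.4,fy=2.4))
dr(np.c_[558+27*np.cos(t),179.5+27*np.sin(t)],54);dr(np.c_[469.3+20*np.cos(t),151.8+20*np.sin(t)],64)
dr(rc(441.6,240.4,46,46),54);dr(rc(530.2,268,68,34),50)
cv2.imwrite("pics/t9.png",cv2.resize(o[140:245,165:285],None,fx=5,fy=5,interpolation=cv2.INTER_CUBIC))
c=optics.read_camera("scene"); o=c["frame"][:,:,::-1].copy()
dr(np.c_[558+27*np.cos(t),179.5+27*np.sin(t)],54);dr(np.c_[469.3+20*np.cos(t),151.8+20*np.sin(t)],64)
dr(rc(441.6,240.4,46,46),54);dr(rc(530.2,268,68,34),50)
cv2.imwrite("pics/s9.png",cv2.resize(o[130:330,130:410],None,fx=2.8,fy=2.8,interpolation=cv2.INTER_CUBIC))
print(robot.read_state()["t"])
E
```

```text
26.25
```

View pics/t9.png

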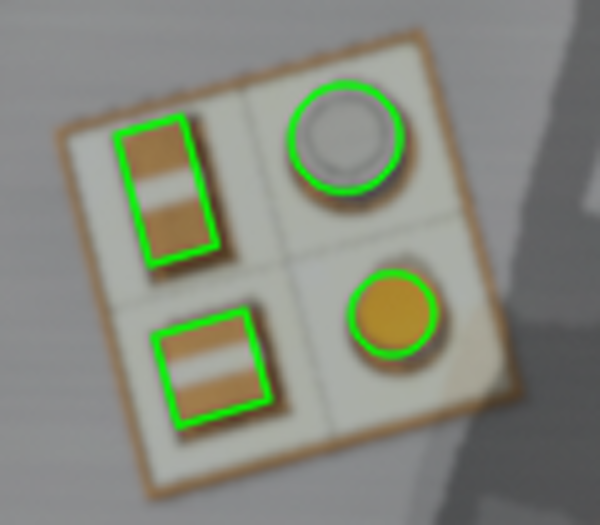

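View pics/s9.png

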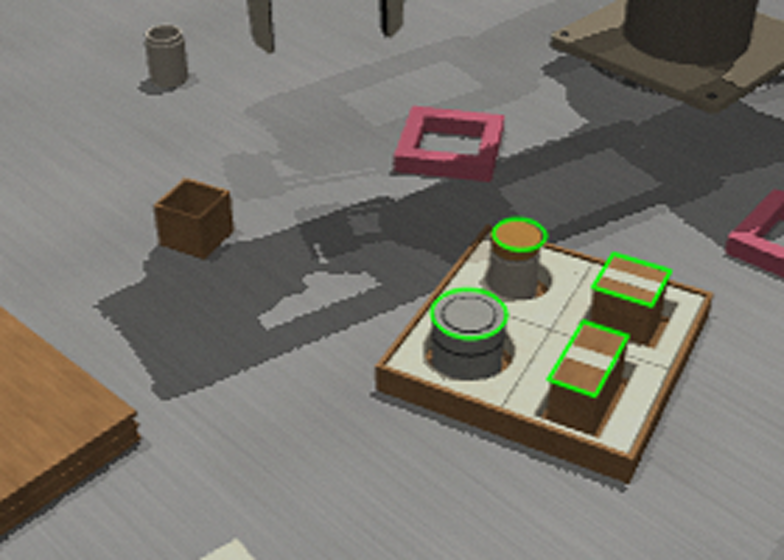

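View pics/t9a.png

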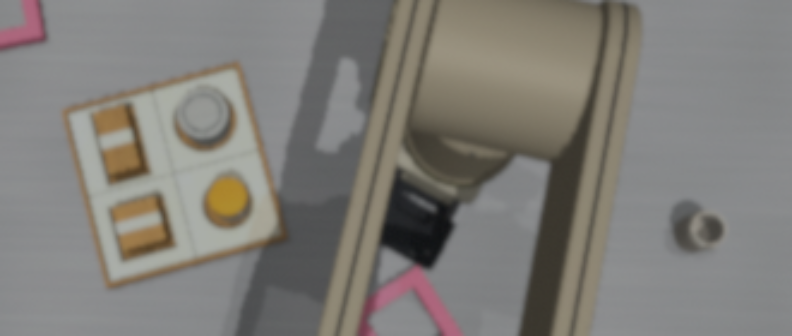

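All four goods match the predicted top outlines at floor-seated height in both views. The rejects are still standing in place, and the gripper is clear. Handing in.

```bash
python3 - <<'E'
from plant import ticket
print(ticket.close_job())
E
```

```text
the job is handed in; nothing more can be done
None
```

The gift carton is packed and handed in at about 26 s. The jar, long box, square box and tin each went into their own pocket, in that order, carried upright.

- **Goods:** In the last top and scene pictures, all four lids match the outlines I predicted for each item flat on the carton floor, to about 1–2 pixels. None looks tilted or caught on a pocket edge.
- **Rejects and look-alikes:** The open jar and open box stand upright where they were in the last scene picture, and the arm never touched them or the pink frames. The arm hid the open box in the last top picture, so only the scene camera confirms it.
- **Release and forces:** The gripper was open and clear of everything at hand-in. The highest force I read was about 7 N.
- **Disagreements:** The wrist camera put the tin about 2 mm from the top-camera position, and I corrected for that before gripping. The tool was pushed up with 4–7 N and rose 1–1.5 mm as it closed on the boxes and the tin, which I didn't explain. I set the release heights from the raised readings, and all three seated correctly.

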